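Click a practice jaw model into the sprung bench post

TASK

Take the pink-gummed practice jaw model out of the rack and start its shank squarely into the socket of the sprung practice post, with the model's blue-marked end on the side of the blue ball housing. Then, keeping it upright, push it gently down past the sprung side ball until it clicks and its white base sits flush on the socket's rim, and let go; never drive the sprung head down near its stop. Leave the grey-gummed model and everything else on the table where they are.

Things in the scene. Friction and masses are not known exactly. Their poses are not given: they have to be found in the camera images.
- model_center (a point): Centre of the block of the jaw model to fit: pink gum, white base, white teeth on top. Block 48 (x) x 30 (y) mm; base underside (the shoulder) 22 mm below this point, gum top 14 mm and teeth tips 21.5 mm above. Grip the pink sides across y, here or a few mm higher so the fingertips clear what is under the shoulder. Blue marks on top and end show its +x end; z up. About 0.13 kg (varies).
- model_bump (a point): Centre of the round cross bump (radius 5 mm, along y) on the model's shank, 22.6 mm below the shoulder, 6.5 mm to +x of the model's axis. The white shank, 24 (x) x 22 (y) mm, runs 44 mm down from the shoulder; its +x face has a slot 14.8 mm wide, 5 mm deep, open at the foot, where ball and bump meet. Let go before the click it leans and jams: press while holding it firmly.
- spare_center (a point): The same point on the other, identical model with GREY gum, in the rack's other pocket (either model may be in either pocket). Leave it.
- rack: Fixed grey rack 165 x 72 mm, top 55 mm high; origin under its centre. Two open pockets 85 mm apart along its x, each 30 x 28 mm; the models hang in them by their shoulders, x along the rack's x. The model lifts straight out (its shank is 44 mm).
- head_rim (a point): Centre of the socket's mouth at the rim of the aluminium head (52 x 42 mm) of the practice post; moves with the head, 142 mm above the table unloaded. z up. Socket 26.6 (x) x 24.6 (y) x 52 mm deep, plus a lead-in 4 mm wide each side over the top 6 mm. Model's x goes along this x, same way. The shoulder lands on the rim's x sides: seated, the model's centre point is 22 mm above this point.
- head_ball (a point): Rest centre of the sprung 12 mm steel ball in the socket, 16 mm below the rim on the +x side, where a blue round housing sticks out. Going in, the bump meets the ball with the shoulder about 14 mm above the rim; pressing past takes about 9 to 16 N (varies), the force then breaks; the crest is near 6.5 mm above the rim, then it snaps down and the ball holds the shoulder on the rim.
- head (a joint): How far (m) the sprung head of the post has been pushed down: 0 unloaded, hard stop at 0.036. It starts to move at about 2 to 3 N of push, then sinks about 1.7 mm for each further N (about 15 mm at 12 N), and springs back up. It gives some 12 to 24 mm before the model clicks in. Pressing it deeper than about 0.028 is overloading.
- post: Fixed foot of the practice post: dark steel plate 130 x 110 x 14 mm with a sleeve and coil spring; origin under its centre on the table, directly below the socket; axes as the socket's when upright.
- dish: White ceramic dish of spare teeth, 72 mm wide, 18 mm high, loose; origin under its centre. Leave it.
- bottle: Amber glass bottle, 44 mm wide, 85 mm high, loose; origin under its centre. Leave it.
- brush_cup: Black cup with brushes, 64 mm wide, 140 mm high with the brushes, loose; origin under its centre. Leave it.
- tweezers_mid (a point): Middle of the gold tweezers, 120 mm long, 8 mm high, lying loose on a fixed white tray 170 x 270 x 6 mm. Leave them.
There are look-alikes about, which are no part of the job. What is shaped like the part that bears model_center but green or red is not meant.

How it is judged (in metres and radians):
On the way, in this order (a step that is already met when the one before it is completed fails the run):
1. the pink model is lifted out of the rack (distance of model_center from where it was at the start of the episode above 0.05 m), for 0.1 s.
2. its shank is started at least 18 mm into the socket, upright, blue end to the blue housing, not yet past the ball (x of model_center in the frame of head_rim between -0.004 and 0.004 m and y of model_center in the frame of head_rim between -0.004 and 0.004 m and angle between the z axis of model_center and the z axis of head_rim, either way round below 0.08 rad and angle between the x axis of model_center and the x axis of head_rim, either way round below 0.15 rad and z of model_center in the frame of head_rim between 0.03 and 0.048 m), for 0.15 s.
3. it is pushed past the ball and its shoulder is on the rim (x of model_center in the frame of head_rim between -0.004 and 0.004 m and y of model_center in the frame of head_rim between -0.004 and 0.004 m and angle between the z axis of model_center and the z axis of head_rim, either way round below 0.08 rad and angle between the x axis of model_center and the x axis of head_rim, either way round below 0.15 rad and z of model_center in the frame of head_rim between 0.019 and 0.0245 m), for 0.2 s.
At the end, for the whole second after the job is handed in: The pink model is clicked home: its shoulder within 2.5 mm of the rim, centred within 4 mm, upright within 0.08 rad of the socket, blue end to the housing; the head has sprung back to within 4 mm, and the model is released and at rest (all of step 3 and value of joint head below 0.004 m and linear speed of model below 0.02 m/s and angular speed of model below 0.1 rad/s); the robot touches nothing.
It fails at once if the sprung head is pushed down more than 30 mm (overload) (value of joint head above 0.03 m).
It fails at once if the grey model is shifted by more than 12 mm (distance of spare_center from where it was at the start of the episode above 0.012 m).
It fails at once if the dish, bottle, brush cup or tweezers are shifted by more than 20 mm (distance of any of dish, bottle, brush_cup, tweezers_mid from where it was at the start of the episode above 0.02 m).
It also fails if it takes over 54 s, if anything falls off the work surface, if the arm or the gripper's body presses on something with over 40 N, if the wrist force passes 120 N, or if a joint passes its speed limit or range.

ROBOT

A 6-joint arm with a two-finger parallel gripper is mounted at the origin on the work surface. World frame = base frame: x ahead of the robot, y to its left, z up, the work surface at z = 0. Lengths are in mm, angles in rad, forces in N, time in s.
With the tool pointing down it reaches from about 350 to 875 mm from the base axis. Payload 4.2 kg.
Tool frame: the origin (TCP) lies at the very end of the fingers, on their centre line; the grasp point (between the pads) lies arm.hold_point_z behind it (arm.hold_point_z is the distance from the TCP to the grasp point, in mm); z points along the fingers, y is the direction in which the jaws open and shut (so a half turn about z gives the same grasp; the last joint's range is limited). The gripper opens to 85 mm and grips with 20 to 120 N. Pads are 22 mm wide; open, the fingers measure 114 mm over their backs; the gripper's body (76 mm by 85 mm) begins 54 mm behind the grasp point. The pads swing forward as they close: fully open they stand 13 mm farther back than shut.
Start: joints at [-1.031, 0.385, 0.008, 0, -1.194, -0.259], TCP at [173.219, -600.495, 195.612] pointing down, gripper open.
Joint ranges: [-3.14, 3.14], [-1.21, 2.06], [-1.07, 1.41], [-3.16, 2.05], [-2.99, -0.16], [-3.1, 3.1]. Speed limits (rad/s): [2.79, 2.79, 3.14, 3.14, 3.14, 3.14].

INTERFACE

Orientations are given as a unit quaternion [x, y, z, w].
In Python, from bench import arm gives the robot as it stands.
- The arm moves only by the tool step_arm, never from a script. Its argument "series" is a list of rows, each a list of 6 numbers: the shift along the world's x, y, z scaled (see below), then the turn, a rotation vector about the world's x, y, z scaled (see below). A call has 1 to 12 rows; each row is the pose to reach, as a shift and turn from the pose commanded when the call began; what a row does not reach only later rows make up. The controller multiplies each number of a shift by 400 mm and each number of a turn by pi/2 rad. A row lasts 1/12 s, in which the tool goes at most 41.7 mm and 7.16 degrees, less where a joint would pass 70% of its speed; a pose out of reach is approached as far as the arm can. A call with a number of a shift or a turn outside -1 to 1 is refused whole. A call with a gripper value outside its range is refused whole. "jaw" is the opening, from -1 (shut) to 1 (fully open), set as the call begins (left out, the last holds). The fingers move at their own pace and stop on an object; the grip force is fixed at half the most. Time passes only in rows, so rows that repeat a pose let the fingers close. It gives the time, the measured TCP pose, the force and the opening at its end, in the units of the state.
- arm.read_state(): the state, without advancing time (a new reading comes with each control period).
- arm.get_image(name): name is "scene" or "top"; returns a dict with "image" (480x640x3 uint8, red, green, blue), "camera_matrix" (3x3 intrinsics, pixels), "world_from_camera" (4x4, takes a point from camera to world coordinates). Camera axes: x right, y up, looking along -z (the intrinsics and any distortion apply to the point x, -y, -z); pixel columns grow to the right and rows downward; lengths in mm; the calibration is good to about 2 mm. A picture is of the moment at which its call begins. There is no depth.
- arm.job_done(): hands the job in, once; it reports no verdict.
The state is a dict: "clock": time; "joints": joint angles; "joint_vel": joint speeds; "joint_efforts": joint torques, N m; "position": TCP position; "ee_rot": TCP orientation; "contact_force": force on the tool from outside, world axes, zero at the start; "wrist_torque": the same for the moment, N m; "gripper_width": finger opening in mm.
Only numpy, scipy, OpenCV 4.12 (cv2) and the standard library are available. Lean on these libraries where they do the work, as an engineer would, in place of code of your own. Each camera call takes 0.05 s, during which the arm holds its last target.

## Working session

There is one attempt and no reset: what is moved stays moved. The work goes in short steps, Python scripts to look and compute and a tool call to move; the robot and the scene stay as the last step left them, time stands still between calls to the robot, and variables do not carry over. Pictures are saved under pics/ and viewed, and the job is handed in when it is done.

Besides the shell and the picture viewer there is one more tool, called after "Call:" as name(argument=value, ...) on one line, values as JSON. step_arm: Moves the arm, as the interface text tells. Shifts and turns lie within -1 to 1; 1 stands for 400 mm of shift or pi/2 rad of turn. Its arguments: {"type":"object","properties":{"series":{"type":"array","items":{"type":"array","items":{"type":"number","minimum":-1,"maximum":1}}},"jaw":{"type":"number"}},"required":["series"]}

```bash
mkdir -p pics; ls; python3 - <<'E'
from bench import arm
import cv2,numpy as np,pickle
print(arm.read_state()); print(arm.hold_point_z)
for n in("scene","top"):
    d=arm.get_image(n); cv2.imwrite(f"pics/{n}0.png",d["image"][:,:,::-1]); pickle.dump(d,open(f"pics/{n}0.pkl","wb"))
    print(n,[k for k in d],d["camera_matrix"],d["world_from_camera"])
E
```

```text
pics
{'clock': 0.0, 'joints': array([-1.03141249e+00,  3.85593551e-01,  6.58498908e-03, -5.08120155e-04,
       -1.19401277e+00, -2.58580229e-01]), 'joint_vel': array([ 0.00027793, -0.00260475, -0.00060179, -0.00069029,  0.00052428,
        0.00056009]), 'joint_efforts': array([-7.50273239e-05, -3.92287409e+01,  1.88397914e+01,  4.18631360e+00,
       -4.64227822e-03, -3.40176463e-06]), 'position': array([ 173.0145365 , -599.86149492,  194.48202534]), 'ee_rot': array([-1.39848068e-01,  9.90172321e-01,  1.11685746e-03, -2.14598232e-04]), 'contact_force': array([0.43027538, 0.32205912, 0.16849547]), 'wrist_torque': array([ 0.01686377,  0.01704377, -0.03364956]), 'gripper_width': 85.5978237740538}
18.700000000000003
scene ['image', 'camera_matrix', 'world_from_camera'] [[525.46279338   0.         319.39771797]
 [  0.         525.46279338 229.31267987]
 [  0.           0.           1.        ]] [[-5.10070004e-01 -5.45951186e-01  6.64654718e-01  1.45254358e+03]
 [ 8.60083921e-01 -3.31983398e-01  3.87353422e-01  5.17977539e+02]
 [ 9.17827162e-03  7.69236197e-01  6.38898609e-01  9.78974683e+02]
 [ 0.00000000e+00  0.00000000e+00  0.00000000e+00  1.00000000e+00]]
top ['image', 'camera_matrix', 'world_from_camera'] [[511.61878947   0.         322.50531797]
 [  0.         511.61878947 237.69982555]
 [  0.           0.           1.        ]] [[ 1.24615278e-02  9.93768616e-01 -1.10763931e-01  4.48326402e+02]
 [-9.99724625e-01  1.01795844e-02 -2.11435678e-02 -1.13240756e+01]
 [-1.98842833e-02  1.10996910e-01  9.93621810e-01  1.17699304e+03]
 [ 0.00000000e+00  0.00000000e+00  0.00000000e+00  1.00000000e+00]]
```

View pics/scene0.png

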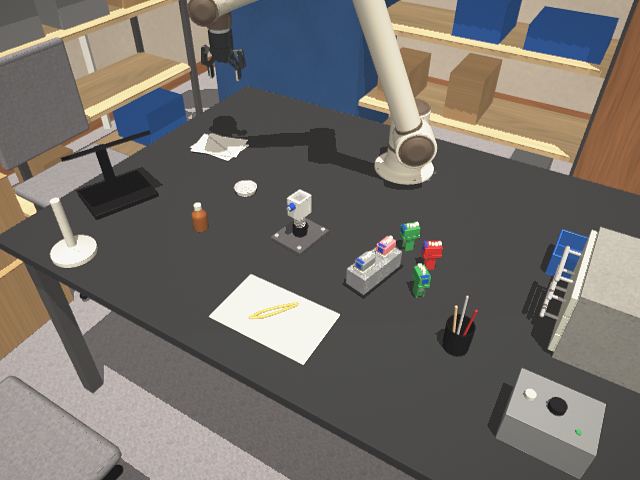

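View pics/top0.png

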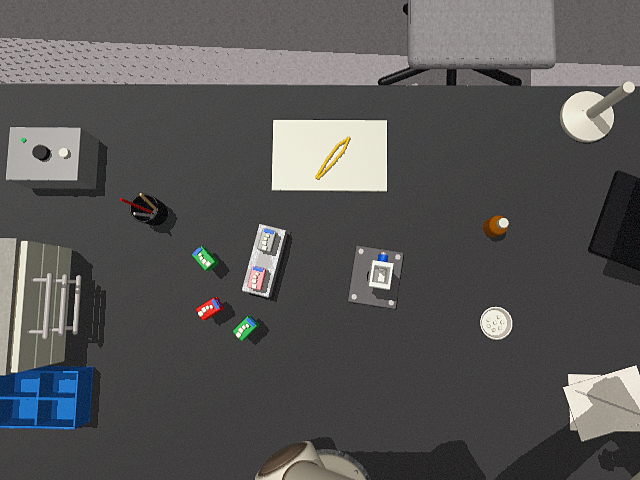

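The scene view has the post at about (300,225) and the rack at about (375,268), with the pink model in its right pocket. In the top view the pink model is at (258,279), the grey one at (267,239) and the head at (382,275) with its blue housing at (383,258). Next I'll zoom in.

```bash
python3 - <<'E'
import cv2,numpy as np
t=cv2.imread("pics/top0.png"); s=cv2.imread("pics/scene0.png")
a=cv2.resize(t[215:315,235:300],None,fx=6,fy=6,interpolation=cv2.INTER_NEAREST)
b=cv2.resize(t[240:315,340:410],None,fx=5.5,fy=6,interpolation=cv2.INTER_NEAREST)
b=cv2.copyMakeBorder(b,0,600-b.shape[0],0,0,cv2.BORDER_CONSTANT)
cv2.imwrite("pics/topz.png",np.hstack([a,b]))
c=cv2.resize(s[180:300,265:425],None,fx=5,fy=5,interpolation=cv2.INTER_NEAREST)
cv2.imwrite("pics/scz.png",c)
E
```

```text
(no output)
```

View pics/topz.png

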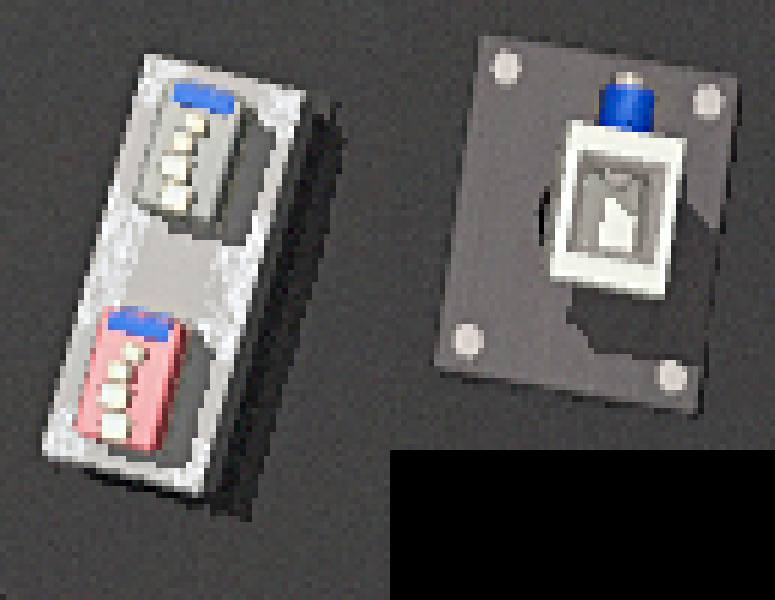

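View pics/scz.png

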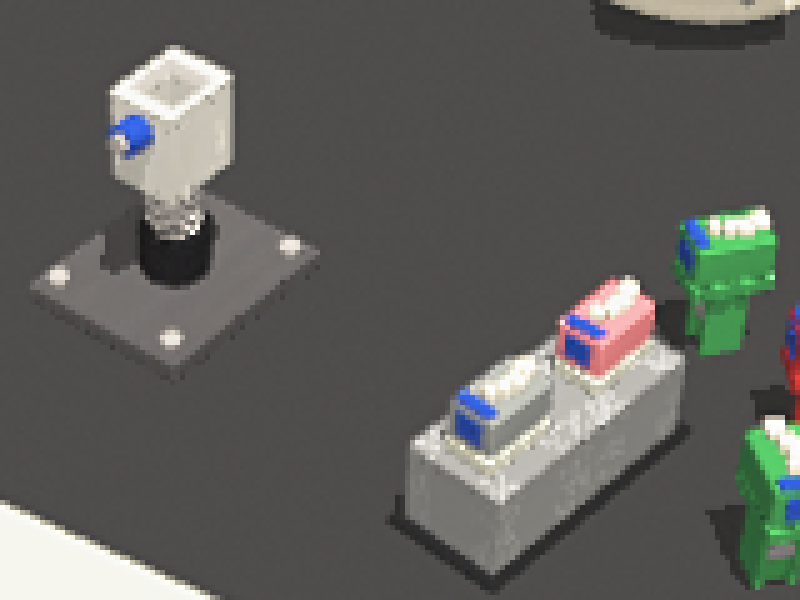

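```bash
cat > h.py <<'E'
import numpy as np,cv2,pickle
def ray(d,u,v):
    K=d["camera_matrix"];T=d["world_from_camera"]
    uv=np.atleast_2d(np.c_[u,v]).astype(float)
    c=np.c_[(uv[:,0]-K[0,2])/K[0,0],-(uv[:,1]-K[1,2])/K[1,1],-np.ones(len(uv))]
    return T[:3,3],c@T[:3,:3].T
def plane(d,u,v,z):
    o,r=ray(d,u,v); return (o+r*((z-o[2])/r[:,2])[:,None])
def proj(d,P):
    K=d["camera_matrix"];T=d["world_from_camera"]
    c=(np.atleast_2d(P)-T[:3,3])@T[:3,:3]
    return np.c_[K[0,2]+K[0,0]*c[:,0]/-c[:,2],K[1,2]-K[1,1]*c[:,1]/-c[:,2]]
def tri(d1,p1,d2,p2):
    o1,r1=ray(d1,*p1);o2,r2=ray(d2,*p2);r1=r1[0];r2=r2[0]
    s=np.linalg.lstsq(np.c_[r1,-r2],o2-o1,rcond=None)[0]
    a=o1+s[0]*r1;b=o2+s[1]*r2
    return (a+b)/2,np.linalg.norm(a-b)
def maskrect(d,m,z,close=0):
    # biggest contour of mask, upsampled; rect on plane z
    if close:m=cv2.morphologyEx(m,cv2.MORPH_CLOSE,np.ones((close,close),np.uint8))
    M=cv2.resize(m,None,fx=4,fy=4,interpolation=cv2.INTER_LINEAR)
    c=max(cv2.findContours((M>127).astype(np.uint8),0,1)[0],key=cv2.contourArea)[:,0].astype(float)
    c=(c+.5)/4-.5
    P=plane(d,c[:,0],c[:,1],z)[:,:2].astype(np.float32)
    return P,cv2.minAreaRect(P)
def load(n): return pickle.load(open(f"pics/{n}.pkl","rb"))
E
python3 - <<'E'
from h import *
t=load("top0");s=load("scene0")
im=t["image"];hsv=cv2.cvtColor(im,cv2.COLOR_RGB2HSV)
np.set_printoptions(precision=1,suppress=True)
print(hsv[279,246:270]); print(hsv[275,360:400])
# lines of raw
for r in (268,279,288): print(r,[tuple(x) for x in im[r,246:270].tolist()])
E
```

```text
[[ 13   9 199]
 [ 18   6 199]
 [ 60   8 161]
 [178  94 248]
 [  0  59 244]
 [  0  74 207]
 [ 86   8 244]
 [ 49  12 238]
 [ 30  14 235]
 [ 14  42 243]
 [  4  72 177]
 [179  65 246]
 [179  60 248]
 [179  63 241]
 [179  61 243]
 [  0  54 247]
 [179 110 230]
 [178 162  96]
 [  1 106 115]
 [ 68  19 106]
 [ 90   7 104]
 [140   7 106]
 [ 60   3 100]
 [ 30   3  81]]
[[  9  15 116]
 [167  20 116]
 [  0   7 110]
 [  0  11 118]
 [  0   7 112]
 [ 15  13 114]
 [162  13  95]
 [  0   0   0]
 [ 30   9  83]
 [ 21  27 134]
 [ 24   7 181]
 [ 60   3 255]
 [ 48   5 240]
 [  3  19 120]
 [ 13  25 142]
 [ 18  20 168]
 [ 23  14 165]
 [ 23  20 162]
 [ 19  19 147]
 [ 30   8 250]
 [ 41   8 246]
 [ 39  10 248]
 [ 37   9 242]
 [ 21  17 146]
 [ 18  27 142]
 [ 21  21 121]
 [ 22  22 125]
 [ 18  19 164]
 [ 11  18 156]
 [ 33  12 199]
 [ 30   3 255]
 [ 38   9 234]
 [ 90   6  42]
 [  9  32  55]
 [138  22  58]
 [ 17  25  72]
 [175  13 116]
 [ 18  11 115]
 [  8   9 112]
 [173   9 116]]
268 [(56, 56, 58), (92, 86, 89), (227, 225, 224), (241, 244, 248), (211, 215, 214), (192, 165, 163), (255, 187, 174), (68, 134, 238), (66,
[... 366 characters left out ...]
), (236, 244, 243), (231, 238, 227), (235, 235, 222), (243, 222, 203), (177, 133, 127), (246, 183, 186), (248, 190, 192), (241, 181, 183), (243, 185, 186), (247, 195, 195), (230, 131, 135), (96, 35, 39), (115, 69, 67), (98, 106, 100), (101, 104, 104), (105, 103, 106), (99, 100, 99), (81, 81, 80)]
288 [(209, 208, 208), (220, 225, 225), (228, 235, 237), (186, 182, 177), (202, 191, 188), (101, 63, 66), (149, 141, 127), (171, 148, 132), (188, 174, 159), (223, 185, 169), (206, 120, 122), (255, 175, 179), (252, 179, 182), (255, 193, 195), (229, 128, 134), (94, 38, 36), (120, 89, 86), (101, 106, 102), (106, 106, 103), (106, 106, 102), (95, 94, 93), (229, 231, 233), (229, 230, 228), (206, 202, 198)]
```

```bash
cat > meas.py <<'E'
from h import *
np.set_printoptions(precision=1,suppress=True)
def pinkblue(d,roi):
    im=d["image"].astype(int);R,G,B=im[...,0],im[...,1],im[...,2]
    m=((R-G>30)&(R>140)&(abs(G-B)<40))|((B-R>50)&(B>150))
    k=np.zeros(m.shape,bool);k[roi[0]:roi[1],roi[2]:roi[3]]=1
    return (m&k).astype(np.uint8)*255
E
python3 - <<'E'
from meas import *
t=load("top0");s=load("scene0")
P,r=maskrect(t,pinkblue(t,(262,295,243,270)),91,5); print("pink",r)
im=t["image"].astype(int)
g=im.min(2)
# head rim
k=np.zeros(g.shape,np.uint8);k[255:296,362:400]=255
m=((g>185)*255).astype(np.uint8)&k
P,r=maskrect(t,m,142); print("rim",r)
B=im[...,2]-im[...,0]
k[:]=0;k[248:264,374:392]=255
m=((B>50)*255).astype(np.uint8)&k;P,rr=maskrect(t,m,126);print("housing",P.mean(0),rr)
# plate
k[:]=0;k[240:315,340:412]=255
m=((g>88)*255).astype(np.uint8)&k
P,r=maskrect(t,m,14,9); print("plate",r)
k[:]=0;k[215:305,235:300]=255
m=((g>150)*255).astype(np.uint8)&k
P,r=maskrect(t,m,55,9); print("rack",r)
# four screws and detail
for c in [(359,251),(396,257),(352,296),(390,303)]: print(plane(t,*c,14))
E
```

```text
pink ((483.2902526855469, 151.36398315429688), (33.16503143310547, 50.16184616088867), 75.61821746826172)
rim ((491.1290283203125, -107.6675796508789), (43.28246307373047, 53.30470275878906), 81.24044036865234)
housing [ 525.9 -112.7] ((525.840087890625, -112.70507049560547), (16.017414093017578, 19.99152183532715), 0.030211100354790688)
plate ((491.02349853515625, -107.16928100585938), (109.1858139038086, 129.3440704345703), 81.65122985839844)
rack ((522.997314453125, 142.2222900390625), (61.99977111816406, 153.2210235595703), 76.55028533935547)
[[548.3 -70.1  14. ]]
[[ 535.6 -154.1   14. ]]
[[446.3 -54.8  14. ]]
[[ 431.7 -140.3   14. ]]
```

```bash
python3 - <<'E'
from meas import *
t=load("top0");s=load("scene0")
def q(d,pts,z,o,f):
    p=np.array(pts)/f+np.array(o)-.5
    P=plane(d,p[:,0],p[:,1],z)[:,:2]
    a,b,c,e=P # order: +x+y, +x-y, -x-y, -x+y
    x=(a+b-c-e)/2;y=(a+e-b-c)/2
    print(P.mean(0),"len",np.linalg.norm(x),np.linalg.norm(y),"yaw",np.degrees(np.arctan2(x[1],x[0])),np.degrees(np.arctan2(-y[0],y[1])))
    return P
q(t,[(148,55),(306,90),(205,497),(42,460)],55,(235,215),6)
q(t,[(104,309),(187,322),(160,451),(76,437)],91,(235,215),6)
# scene: pink top: +x+y, +x-y,-x-y,-x+y
im=cv2.cvtColor(s["image"],cv2.COLOR_RGB2BGR)
cv2.imwrite("pics/sz2.png",cv2.resize(im[225:295,340:410],None,fx=8,fy=8,interpolation=cv2.INTER_CUBIC))
im=cv2.cvtColor(t["image"],cv2.COLOR_RGB2BGR)
cv2.imwrite("pics/tz2.png",cv2.resize(im[258:303,238:283],None,fx=12,fy=12,interpolation=cv2.INTER_CUBIC))
E
```

```text
[522.3 141.3] len 153.41939224274466 60.6716929742403 yaw -12.919174472672756 -11.948163498300017
[482.4 151. ] len 46.25675390525813 30.080548009090066 yaw -10.64001944522198 -8.436890894059992
```

View pics/sz2.png

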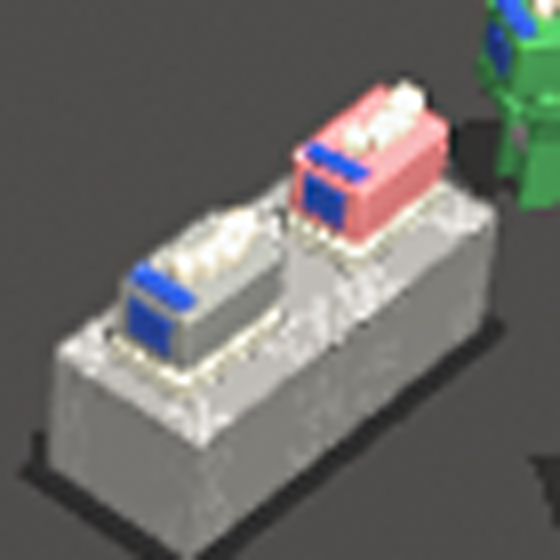

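View pics/tz2.png

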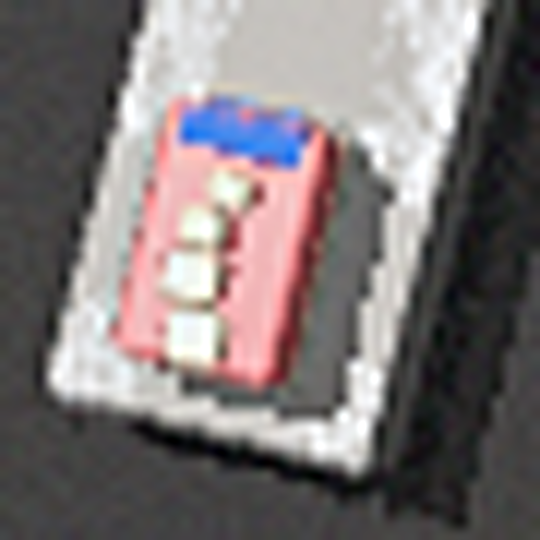

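The pink model's centre is at about (482.5, 151.2), yaw about -11°. The socket is at (491.1, -107.5), yaw about -8.6°. Both blue ends face +x. I'll move over the model now.

Call:
step_arm(series=[[0.03,0.07,0.0125,0,0,-0.025],[0.064,0.15,0.025,0,0,-0.05],[0.096,0.228,0.0375,0,0,-0.075],[0.128,0.306,0.05,0,0,-0.1],[0.16,0.384,0.0625,0,0,-0.125],[0.192,0.462,0.075,0,0,-0.15],[0.224,0.54,0.0875,0,0,-0.175],[0.256,0.618,0.1,0,0,-0.2],[0.288,0.696,0.1125,0,0,-0.225],[0.32,0.774,0.125,0,0,-0.25],[0.352,0.852,0.1375,0,0,-0.275],[0.385,0.93,0.15,0,0,-0.3]], jaw=0.4)

```text
clock: 1.1
position: [327.1, -226.8, 255.7]
ee_rot: [0.096, 0.995, 0.0, -0.0]
contact_force: [0.4, 0.3, -0.2]
gripper_width: 59.6
```

Call:
step_arm(series=[[0.03,0.07,0,0,0,0],[0.064,0.15,0,0,0,0],[0.096,0.228,0,0,0,0],[0.128,0.306,0,0,0,0],[0.16,0.384,0,0,0,0],[0.192,0.462,0,0,0,0],[0.224,0.54,0,0,0,0],[0.256,0.618,0,0,0,0],[0.288,0.696,0,0,0,0],[0.32,0.774,0,0,0,0],[0.355,0.86,0,0,0,0],[0.388,0.94,0,0,0,0]])

```text
clock: 2.1
position: [482.5, 149.3, 255.3]
ee_rot: [0.095, 0.995, -0.0, -0.0]
contact_force: [0.9, 0.2, 0.0]
gripper_width: 59.7
```

Call:
step_arm(series=[[0,0,0,0,0,0],[0,0,0,0,0,0],[0,0,0,0,0,0],[0,0,0,0,0,0]])

```text
clock: 2.43
position: [481.9, 146.6, 255.5]
ee_rot: [0.095, 0.995, -0.0, -0.0]
contact_force: [-0.1, -0.1, 0.9]
gripper_width: 59.9
```

```bash
cat > snap.py <<'E'
import sys
from bench import arm
import cv2,numpy as np,pickle
def snap(tag,crops):
    out=[]
    st=arm.read_state()
    for n in("scene","top"):
        d=arm.get_image(n);pickle.dump(d,open(f"pics/{n}_{tag}.pkl","wb"))
        c=crops[n];im=d["image"][c[1]:c[3],c[0]:c[2],::-1]
        f=min(400/im.shape[1],600/im.shape[0])
        im=cv2.resize(im,None,fx=f,fy=f,interpolation=cv2.INTER_CUBIC)
        out.append(cv2.copyMakeBorder(im,0,600-im.shape[0],0,400-im.shape[1],cv2.BORDER_CONSTANT))
        print(n,"scale",f)
    cv2.imwrite(f"pics/{tag}.png",np.hstack(out))
    for k in("clock","position","ee_rot","contact_force","gripper_width"):print(k,np.round(st[k],3))
E
python3 -c "
from snap import *
snap('a',{'scene':(330,170,430,300),'top':(220,210,320,340)})"
```

```text
scene scale 4.0
top scale 4.0
clock 2.433
position [481.907 146.638 255.526]
ee_rot [ 0.095  0.995 -0.    -0.   ]
contact_force [-0.098 -0.065  0.889]
gripper_width 59.869
```

View pics/a.png

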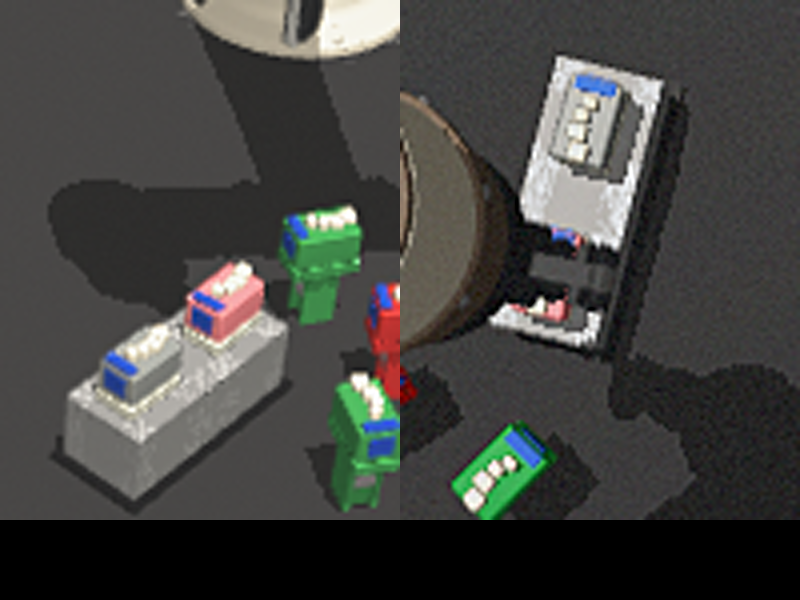

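Call:
step_arm(series=[[0,0.005,-0.03,0,0,0],[0,0.01,-0.08,0,0,0],[0,0.01,-0.14,0,0,0],[0,0.01,-0.2,0,0,0],[0,0.01,-0.26,0,0,0],[0,0.01,-0.32,0,0,0],[0,0.01,-0.37,0,0,0],[0,0.01,-0.41,0,0,0],[0,0.01,-0.44,0,0,0],[0,0.01,-0.465,0,0,0],[0,0.01,-0.48,0,0,0],[0,0.01,-0.48,0,0,0]])

```text
clock: 3.53
position: [481.7, 150.5, 62.7]
ee_rot: [0.096, 0.995, -0.001, -0.001]
contact_force: [1.0, -0.1, -0.1]
gripper_width: 59.8
```

```bash
python3 -c "
from snap import *
snap('b',{'scene':(330,170,430,300),'top':(220,210,320,340)})"
```

```text
scene scale 4.0
top scale 4.0
clock 3.533
position [481.663 150.475  62.745]
ee_rot [ 0.096  0.995 -0.001 -0.001]
contact_force [ 1.023 -0.123 -0.098]
gripper_width 59.765
```

View pics/b.png

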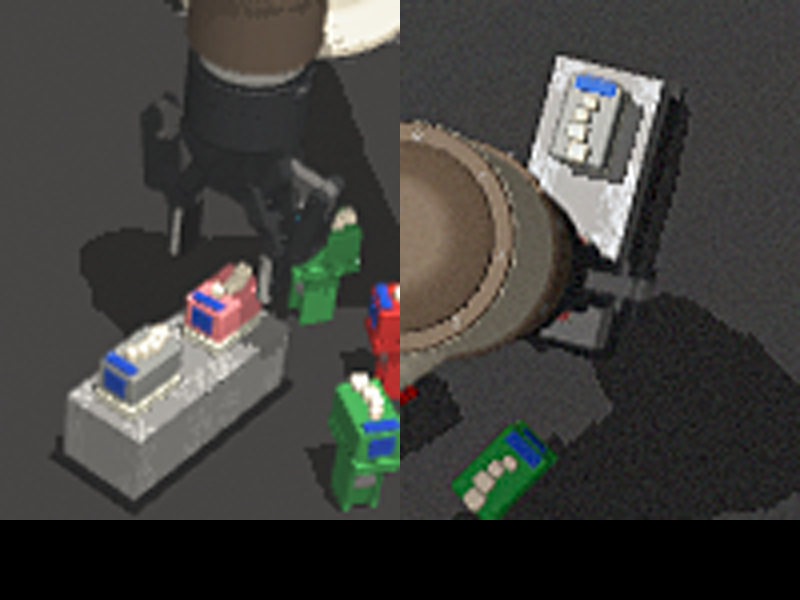

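The fingers straddle the pink block, with pads at about (178,235) and (265,275) in the left crop. I'll close now.

Call:
step_arm(series=[[0,0,0,0,0,0],[0,0,0,0,0,0],[0,0,0,0,0,0],[0,0,0,0,0,0],[0,0,0,0,0,0],[0,0,0,0,0,0],[0,0,0,0,0,0],[0,0,0,0,0,0]], jaw=-1)

```text
clock: 4.3
position: [482.4, 151.5, 63.6]
ee_rot: [0.095, 0.995, 0.0, 0.0]
contact_force: [-0.6, 0.4, 0.4]
gripper_width: 0.1
```

Call:
step_arm(series=[[0,0,0.01,0,0,0],[0,0,0.03,0,0,0],[0,0,0.06,0,0,0],[0,0,0.09,0,0,0],[0,0,0.13,0,0,0],[0,0,0.18,0,0,0],[0,0,0.23,0,0,0],[0,0,0.28,0,0,0],[0,0,0.33,0,0,0],[0,0,0.37,0,0,0],[0,0,0.4,0,0,0],[0,0,0.4,0,0,0]])

```text
clock: 5.3
position: [484.0, 152.2, 227.4]
ee_rot: [0.095, 0.995, 0.002, 0.003]
contact_force: [0.5, -1.1, -0.0]
gripper_width: 0.0
```

```bash
python3 -c "
from snap import *
snap('c',{'scene':(330,130,430,280),'top':(200,210,320,340)})"
```

```text
scene scale 4.0
top scale 3.3333333333333335
clock 5.3
position [484.041 152.192 227.379]
ee_rot [0.095 0.995 0.002 0.003]
contact_force [ 0.498 -1.118 -0.037]
gripper_width 0.019
```

View pics/c.png

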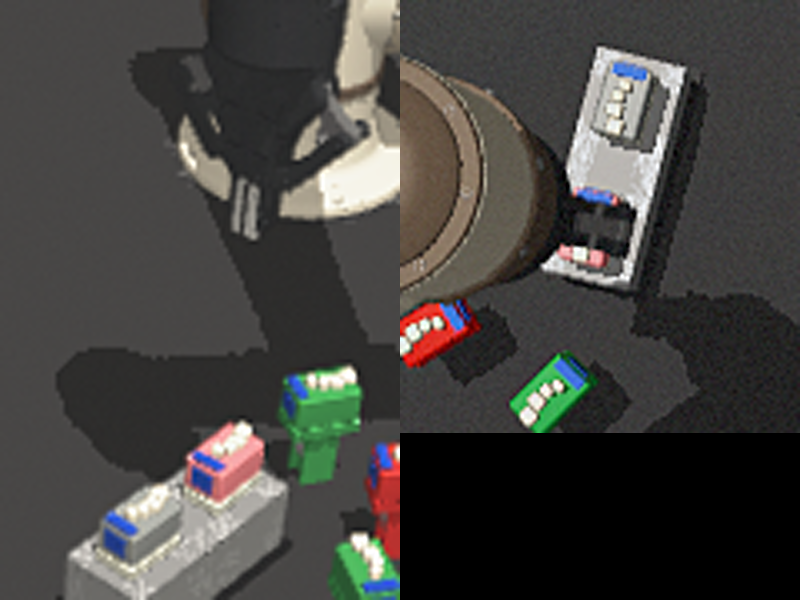

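```bash
python3 - <<'E'
from meas import *
s=load("scene_c");t=load("top_c")
print(proj(s,[[484,152.2,227.4]]),proj(t,[[484,152.2,227.4]]))
print("pink top pred",proj(s,[[482.5,151.2,91],[482.5,151.2,55]]))
# scene pink top centre pick: crop c: top face centre approx
for z in (77,91,110): print(z,plane(s,330+225/4,130+455/4,z), plane(s,330+205/4,130+463/4,z))
P,r=maskrect(t,pinkblue(load("top0"),(262,295,243,270)),91,5); print(r)
# grey & pink blue end-patches triangulate: pink blue top strip centre
print(tri(s,(330+208/4-.5,130+462/4-.5),t,(200+598/3.333-.5,210+195/3.333-.5)))
t0=load("top0");s0=load("scene0")
for n,a,b in (("pinkblue",(340+337/8-.5,225+162/8-.5),(238+242/12-.5,258+135/12-.5)),):
    print(n,tri(s0,a,t0,b))
E
```

```text
[[391.  199.4]] [[244.9 274.4]]
pink top pred [[385.8 241.6]
 [384.6 252. ]]
77 [[474.3 150.   77. ]] [[488.2 142.2  77. ]]
91 [[489.5 155.7  91. ]] [[503.2 148.1  91. ]]
110 [[510.1 163.4 110. ]] [[523.5 156.  110. ]]
((483.2902526855469, 151.36398315429688), (33.16503143310547, 50.16184616088867), 75.61821746826172)
(array([473.5,   6.1,  46.5]), np.float64(246.01780777159624))
pinkblue (array([501.5, 148.4,  93.3]), np.float64(0.46982707776816))
```

The jaws shut on nothing (width 0) and the pink model is still in the rack. In the scene crop the fingertips show about 9 px higher than the TCP projects. I need to find out why before I try again.

```bash
python3 - <<'E'
from meas import *
s=load("scene_c");t=load("top_c")
im=s["image"][90:220,330:460,::-1];a=cv2.resize(im,None,fx=3,fy=3,interpolation=cv2.INTER_CUBIC)
p=proj(s,[[484,152.2,227.4]])[0];cv2.circle(a,(int((p[0]-330)*3),int((p[1]-90)*3)),3,(0,0,255),-1)
im=t["image"][200:330,190:320,::-1];b=cv2.resize(im,None,fx=3,fy=3,interpolation=cv2.INTER_CUBIC)
p=proj(t,[[484,152.2,227.4]])[0];cv2.circle(b,(int((p[0]-190)*3),int((p[1]-200)*3)),3,(0,0,255),-1)
b=np.clip(b.astype(float)*2,0,255).astype(np.uint8)
cv2.imwrite("pics/c2.png",np.hstack([a,b]))
E
```

```text
(no output)
```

View pics/c2.png

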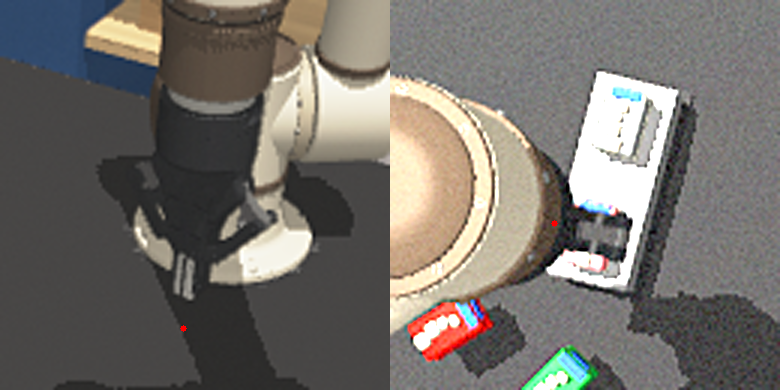

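```bash
python3 - <<'E'
from meas import *
s=load("scene_c");t=load("top_c");s0=load("scene0");b_=load("scene_b");t_b=load("top_b")
for z in (227,240,250,260,265,270): print(z,proj(s,[[484,152.2,z]])[0])
def crop(d,x0,y0,x1,y1,f,P):
    a=cv2.resize(np.ascontiguousarray(d["image"][y0:y1,x0:x1,::-1]),None,fx=f,fy=f,interpolation=cv2.INTER_CUBIC)
    for p in proj(d,P): cv2.circle(a,(int((p[0]+.5-x0)*f),int((p[1]+.5-y0)*f)),3,(0,0,255),-1)
    return a
y=np.array([np.cos(np.radians(106.1)),np.sin(np.radians(106.1)),0])*42.5
p=np.array([173,-600,194.5])
A=crop(s0,170,0,270,130,4,[p,p+y,p-y])
y=np.array([np.cos(np.radians(79)),np.sin(np.radians(79)),0])*30
p=np.array([482,150.5,62.7])
B=crop(b_,330,170,430,300,4,[p,p+y,p-y])
cv2.imwrite("pics/d.png",np.hstack([A,B]))
E
```

```text
227 [391.  199.5]
240 [391.5 195.1]
250 [391.9 191.7]
260 [392.4 188.3]
265 [392.6 186.6]
270 [392.8 184.8]
```

View pics/d.png

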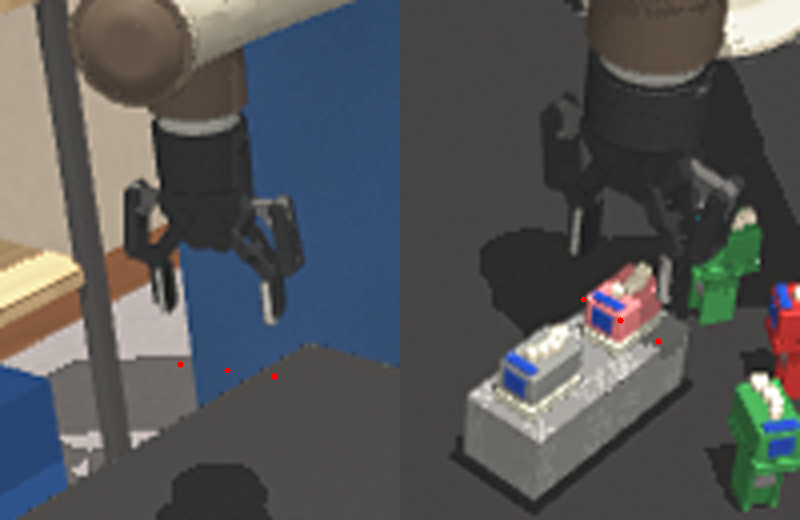

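```bash
python3 - <<'E'
from meas import *
s=load("scene_c")
im=s["image"][165:205,370:415,::-1];a=cv2.resize(np.clip(im.astype(float)*1.6,0,255).astype(np.uint8),None,fx=14,fy=14,interpolation=cv2.INTER_NEAREST)
cv2.imwrite("pics/e.png",a)
E
```

```text
(no output)
```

View pics/e.png

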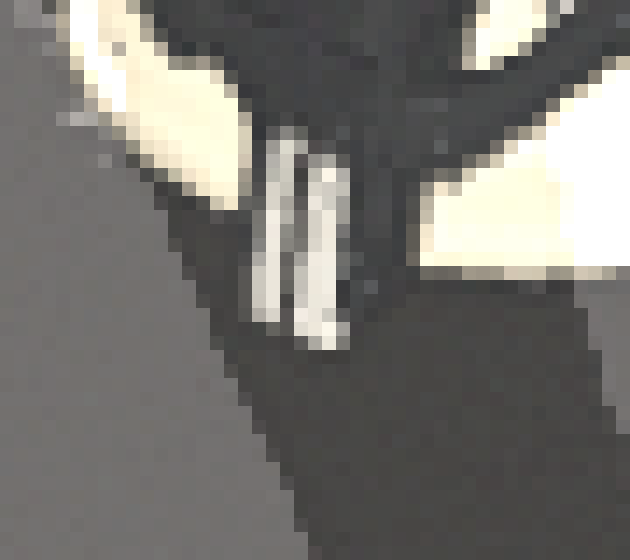

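```bash
python3 - <<'E'
from meas import *
s=load("scene_c")
for x in (484,494.8):
  for z in (227,255,260,265,270,275,280): print(x,z,proj(s,[[x,152-(x-484)*.19,z]])[0])
# pad length check: top of bright pad strip at (370+315/14,165+160/14)
E
```

```text
484 227 [390.9 199.5]
484 255 [392.1 190. ]
484 260 [392.3 188.3]
484 265 [392.5 186.5]
484 270 [392.7 184.8]
484 275 [392.9 183.1]
484 280 [393.1 181.3]
494.8 227 [388.3 201.5]
494.8 255 [389.4 192. ]
494.8 260 [389.6 190.3]
494.8 265 [389.8 188.5]
494.8 270 [390.  186.8]
494.8 275 [390.2 185. ]
494.8 280 [390.4 183.3]
```

The shut fingertips sit at z of about 265 while the reported TCP is 227. The real tips are therefore about 37 mm above the reported TCP, which also fits the jaws closing just over the teeth. I'll allow for that and descend again.

Call:
step_arm(series=[[0,0,0,0,0,0],[0,0,-0.02,0,0,0],[0,0,-0.05,0,0,0],[0,0,-0.1,0,0,0],[0,0,-0.15,0,0,0],[0,0,-0.2,0,0,0],[0,0,-0.25,0,0,0],[0,0,-0.3,0,0,0],[0,0,-0.34,0,0,0],[0,0,-0.37,0,0,0],[0,0,-0.39,0,0,0],[0,0,-0.4,0,0,0]], jaw=0.4)

```text
clock: 6.4
position: [481.2, 150.7, 61.5]
ee_rot: [0.095, 0.995, -0.001, -0.002]
contact_force: [0.4, 1.0, -0.8]
gripper_width: 59.9
```

Call:
step_arm(series=[[0,0,-0.01,0,0,0],[0,0,-0.025,0,0,0],[0,0,-0.04,0,0,0],[0,0,-0.055,0,0,0],[0,0,-0.07,0,0,0],[0,0,-0.08,0,0,0],[0,0,-0.088,0,0,0],[0,0,-0.092,0,0,0],[0,0,-0.092,0,0,0],[0,0,-0.092,0,0,0]])

```text
clock: 7.23
position: [482.5, 151.6, 26.9]
ee_rot: [0.095, 0.995, 0.0, 0.0]
contact_force: [0.7, 0.3, 0.5]
gripper_width: 59.7
```

```bash
python3 -c "
from snap import *
snap('f',{'scene':(340,190,420,300),'top':(220,210,320,340)})"
```

```text
scene scale 5.0
top scale 4.0
clock 7.233
position [482.537 151.575  26.874]
ee_rot [0.095 0.995 0.    0.   ]
contact_force [0.705 0.252 0.51 ]
gripper_width 59.689
```

View pics/f.png

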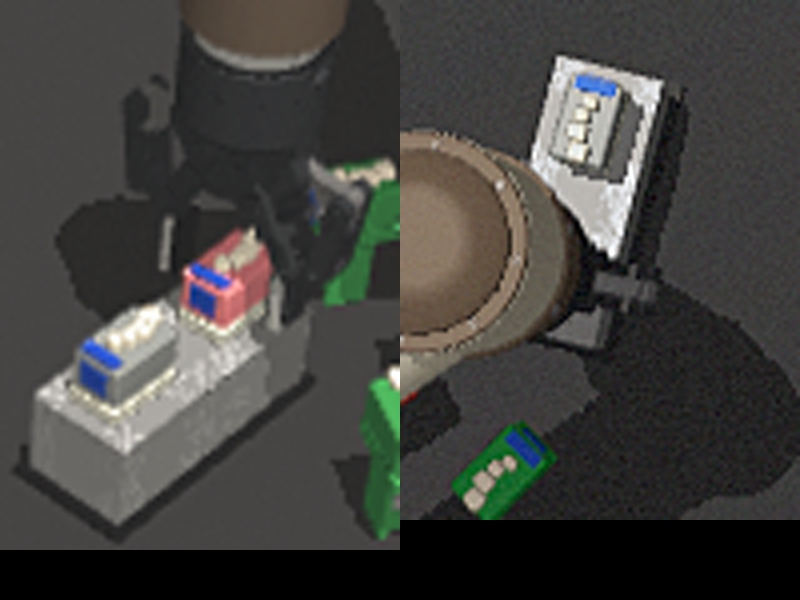

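The pads now straddle the pink block, with tips at about (165,270) and (275,325) in the left crop, just above the rack top. I'll close again.

Call:
step_arm(series=[[0,0,0,0,0,0],[0,0,0,0,0,0],[0,0,0,0,0,0],[0,0,0,0,0,0],[0,0,0,0,0,0],[0,0,0,0,0,0],[0,0,0,0,0,0],[0,0,0,0,0,0]], jaw=-1)

```text
clock: 8.0
position: [482.7, 151.7, 27.2]
ee_rot: [0.095, 0.995, 0.0, 0.0]
contact_force: [-1.2, 0.5, 4.3]
gripper_width: 29.2
```

```bash
python3 -c "
from snap import *
snap('g',{'scene':(340,190,420,300),'top':(220,210,320,340)})"
```

```text
scene scale 5.0
top scale 4.0
clock 8.0
position [482.726 151.672  27.219]
ee_rot [0.095 0.995 0.    0.   ]
contact_force [-1.219  0.474  4.271]
gripper_width 29.166
```

View pics/g.png

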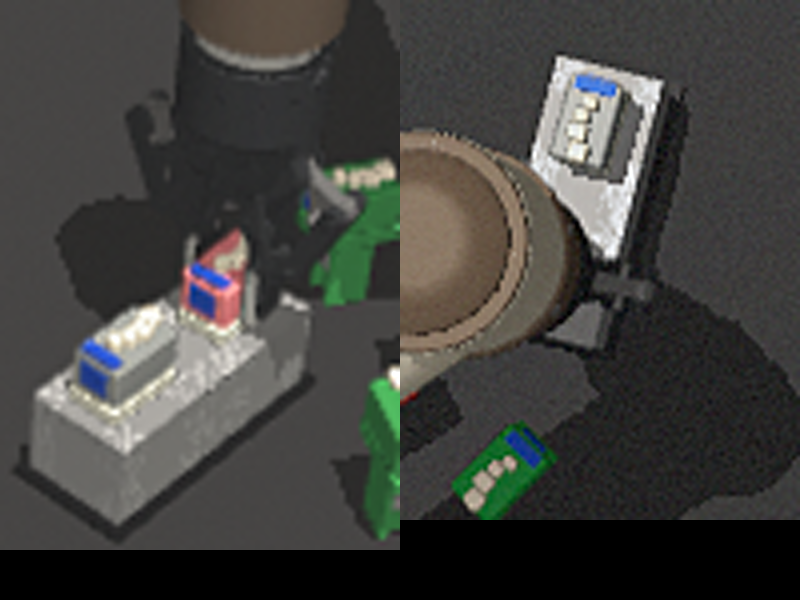

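Gripped: the width is 29.2 mm. I'll lift straight up.

Call:
step_arm(series=[[0,0,0.005,0,0,0],[0,0,0.015,0,0,0],[0,0,0.035,0,0,0],[0,0,0.065,0,0,0],[0,0,0.1,0,0,0],[0,0,0.15,0,0,0],[0,0,0.2,0,0,0],[0,0,0.25,0,0,0],[0,0,0.3,0,0,0],[0,0,0.35,0,0,0],[0,0,0.38,0,0,0],[0,0,0.4,0,0,0]])

```text
clock: 9.1
position: [482.8, 151.7, 188.8]
ee_rot: [0.095, 0.995, 0.001, 0.001]
contact_force: [-0.2, 0.3, -0.3]
gripper_width: 28.8
```

Call:
step_arm(series=[[0,-0.01,0.01,0,0,0.002],[0.002,-0.04,0.02,0,0,0.006],[0.004,-0.1,0.03,0,0,0.01],[0.008,-0.17,0.03,0,0,0.014],[0.012,-0.24,0.03,0,0,0.018],[0.016,-0.32,0.03,0,0,0.022],[0.018,-0.4,0.03,0,0,0.026],[0.02,-0.48,0.03,0,0,0.026],[0.022,-0.55,0.03,0,0,0.026],[0.022,-0.6,0.03,0,0,0.026],[0.022,-0.635,0.03,0,0,0.026],[0.022,-0.648,0.03,0,0,0.026]])

```text
clock: 10.1
position: [490.1, -109.6, 197.7]
ee_rot: [0.076, 0.997, -0.0, -0.001]
contact_force: [-0.1, -0.1, -2.4]
gripper_width: 29.0
```

Call:
step_arm(series=[[0,0,0,0,0,0],[0,0,0,0,0,0],[0,0,0,0,0,0],[0,0,0,0,0,0],[0,0,0,0,0,0],[0,0,0,0,0,0]])

```text
clock: 10.6
position: [491.3, -107.1, 198.8]
ee_rot: [0.074, 0.997, 0.0, 0.0]
contact_force: [-0.7, -0.2, -1.6]
gripper_width: 29.2
```

```bash
python3 -c "
from snap import *
snap('i',{'scene':(260,130,340,250),'top':(320,200,440,320)})"
```

```text
scene scale 5.0
top scale 3.3333333333333335
clock 10.6
position [ 491.282 -107.066  198.83 ]
ee_rot [0.074 0.997 0.    0.   ]
contact_force [-0.659 -0.22  -1.595]
gripper_width 29.175
```

View pics/i.png

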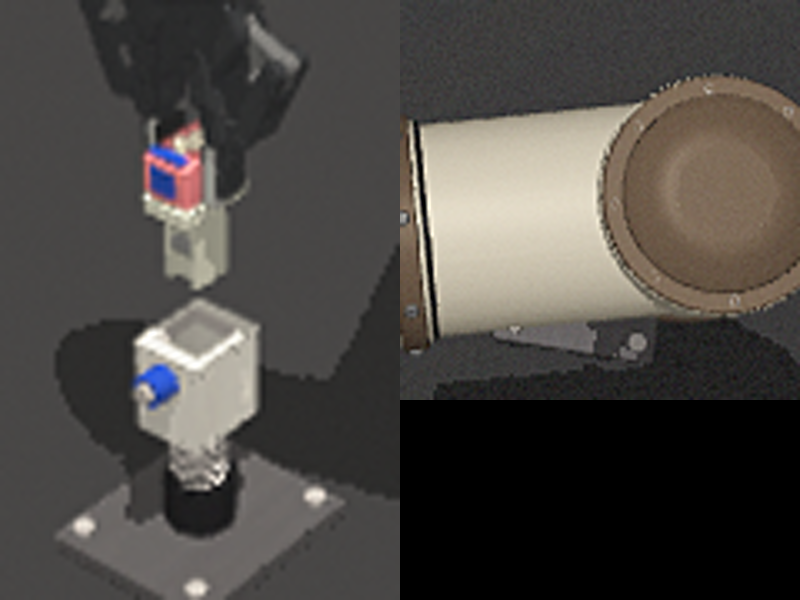

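```bash
python3 - <<'E'
from meas import *
s=load("scene_i")
c=np.array([491.3,-107.1]);h=np.array([491.1,-107.5]);a=np.radians(-8.6)
R=np.array([[np.cos(a),-np.sin(a)],[np.sin(a),np.cos(a)]])
def P(o,x,y,z): return np.r_[o+R@[x,y],z]
f=8;x0,y0,x1,y1=270,150,330,225
im=cv2.resize(np.ascontiguousarray(s["image"][y0:y1,x0:x1,::-1]),None,fx=f,fy=f,interpolation=cv2.INTER_NEAREST)
pts={"sh":[P(c,24,15,226.6),P(c,24,-15,226.6)],"gumtop":[P(c,24,15,262.6),P(c,24,-15,262.6)],"foot":[P(c,12,11,182.6),P(c,12,-11,182.6),P(c,-12,-11,182.6)],
"rim":[P(h,26,21,142),P(h,26,-21,142),P(h,-26,-21,142),P(h,-26,21,142)],"in":[P(h,17.3,16.3,142),P(h,17.3,-16.3,142),P(h,-17.3,-16.3,142),P(h,-17.3,16.3,142)]}
col={"sh":(0,0,255),"gumtop":(255,255,0),"foot":(0,255,0),"rim":(255,0,255),"in":(0,160,255)}
for k,v in pts.items():
    for p in proj(s,v):
        cv2.circle(im,(int((p[0]+.5-x0)*f),int((p[1]+.5-y0)*f)),3,col[k],-1)
cv2.imwrite("pics/j.png",im)
E
```

```text
(no output)
```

View pics/j.png

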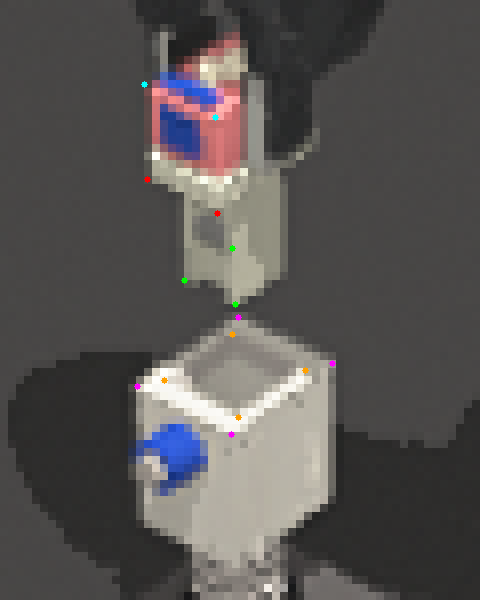

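The overlay matches the seen foot and rim corners to within about 0.5 px, and the blue end faces the housing. I'll start it into the socket slowly.

Call:
step_arm(series=[[0,0,-0.01,0,0,0],[0,0,-0.03,0,0,0],[0,0,-0.05,0,0,0],[0,0,-0.07,0,0,0],[0,0,-0.085,0,0,0],[0,0,-0.095,0,0,0],[0,0,-0.105,0,0,0],[0,0,-0.112,0,0,0],[0,0,-0.118,0,0,0],[0,0,-0.124,0,0,0],[0,0,-0.13,0,0,0],[0,0,-0.13,0,0,0]])

```text
clock: 11.7
position: [491.0, -107.7, 146.4]
ee_rot: [0.075, 0.997, 0.0, -0.0]
contact_force: [0.4, 0.1, -1.2]
gripper_width: 28.7
```

```bash
python3 -c "
from snap import *
snap('k',{'scene':(260,150,340,250),'top':(320,200,440,320)})"
```

```text
scene scale 5.0
top scale 3.3333333333333335
clock 11.7
position [ 490.98  -107.671  146.414]
ee_rot [ 0.075  0.997  0.    -0.   ]
contact_force [ 0.409  0.059 -1.231]
gripper_width 28.694
```

View pics/k.png

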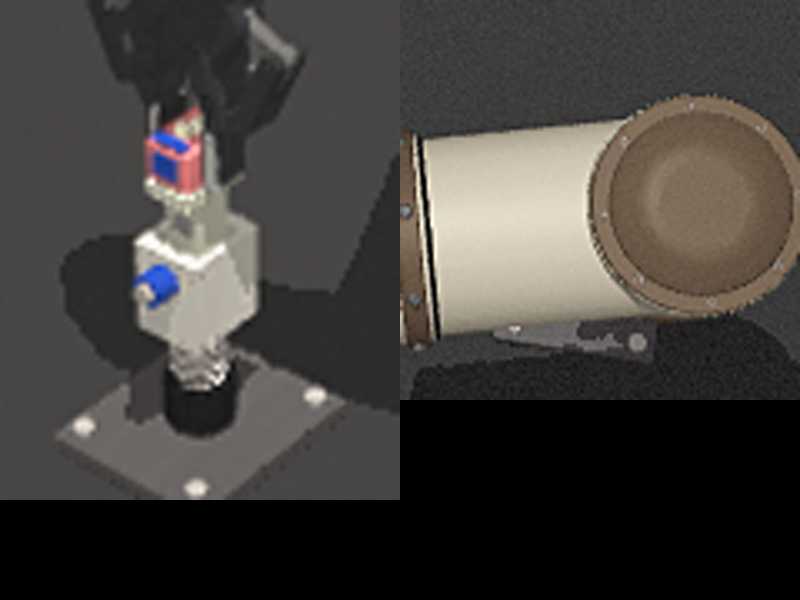

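Call:
step_arm(series=[[0,0,-0.006,0,0,0],[0,0,-0.012,0,0,0],[0,0,-0.018,0,0,0],[0,0,-0.024,0,0,0],[0,0,-0.03,0,0,0],[0,0,-0.034,0,0,0],[0,0,-0.034,0,0,0],[0,0,-0.034,0,0,0],[0,0,-0.034,0,0,0],[0,0,-0.034,0,0,0]])

```text
clock: 12.63
position: [491.0, -107.7, 133.2]
ee_rot: [0.075, 0.997, -0.0, -0.0]
contact_force: [-1.5, 0.6, -1.9]
gripper_width: 28.9
```

```bash
python3 -c "
from snap import *
snap('l',{'scene':(260,150,340,250),'top':(320,200,440,320)})"
```

```text
scene scale 5.0
top scale 3.3333333333333335
clock 12.633
position [ 490.988 -107.703  133.17 ]
ee_rot [ 0.075  0.997 -0.    -0.   ]
contact_force [-1.49   0.639 -1.943]
gripper_width 28.9
```

View pics/l.png

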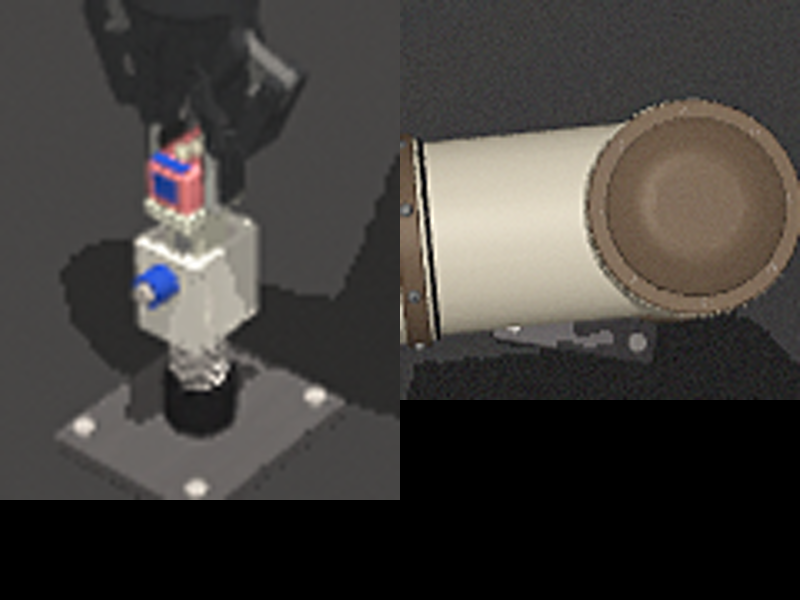

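It is 25 mm into the socket, upright, and the head hasn't moved. Now I'll press in small steps, watching the force.

Call:
step_arm(series=[[0,0,-0.004,0,0,0],[0,0,-0.008,0,0,0],[0,0,-0.012,0,0,0],[0,0,-0.016,0,0,0],[0,0,-0.02,0,0,0],[0,0,-0.024,0,0,0],[0,0,-0.028,0,0,0],[0,0,-0.03,0,0,0],[0,0,-0.03,0,0,0]])

```text
clock: 13.48
position: [491.1, -107.8, 121.6]
ee_rot: [0.075, 0.997, -0.0, -0.0]
contact_force: [-5.1, 1.6, 5.6]
gripper_width: 29.4
```

Call:
step_arm(series=[[0,0,-0.004,0,0,0],[0,0,-0.008,0,0,0],[0,0,-0.012,0,0,0],[0,0,-0.012,0,0,0]])

```text
clock: 13.82
position: [491.0, -107.8, 117.1]
ee_rot: [0.075, 0.997, -0.0, -0.0]
contact_force: [-5.9, 1.4, 8.9]
gripper_width: 29.0
```

Call:
step_arm(series=[[0,0,-0.004,0,0,0],[0,0,-0.008,0,0,0],[0,0,-0.01,0,0,0],[0,0,-0.01,0,0,0]])

```text
clock: 14.15
position: [491.1, -107.8, 113.5]
ee_rot: [0.074, 0.997, -0.0, 0.0]
contact_force: [-5.5, 1.8, 10.7]
gripper_width: 28.9
```

```bash
python3 -c "
from snap import *
snap('m',{'scene':(260,150,340,250),'top':(320,200,440,320)})"
```

```text
scene scale 5.0
top scale 3.3333333333333335
clock 14.15
position [ 491.107 -107.833  113.549]
ee_rot [ 0.074  0.997 -0.     0.   ]
contact_force [-5.483  1.837 10.668]
gripper_width 28.895
```

View pics/m.png

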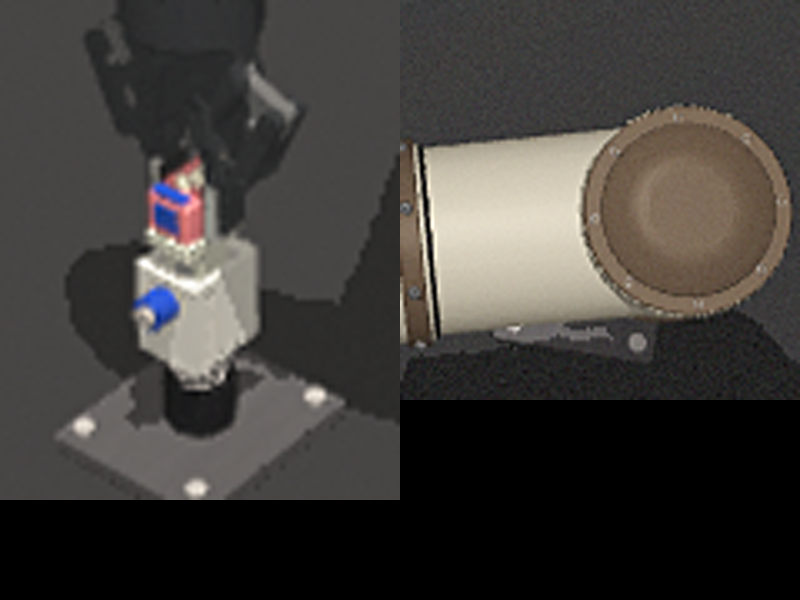

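The head is down about 12 mm at 10.7 N, as expected, and the model is upright. I'll continue.

Call:
step_arm(series=[[0,0,-0.004,0,0,0],[0,0,-0.008,0,0,0],[0,0,-0.008,0,0,0]])

```text
clock: 14.5
position: [491.2, -107.9, 110.6]
ee_rot: [0.074, 0.997, -0.0, 0.0]
contact_force: [-6.8, 2.1, 12.2]
gripper_width: 29.3
```

Call:
step_arm(series=[[0,0,-0.004,0,0,0],[0,0,-0.008,0,0,0],[0,0,-0.008,0,0,0]])

```text
clock: 14.75
position: [491.2, -107.9, 107.7]
ee_rot: [0.074, 0.997, -0.0, 0.0]
contact_force: [-7.7, 1.8, 13.2]
gripper_width: 29.1
```

```bash
cat > hd.py <<'E'
from meas import *
from bench import arm
import sys
def blue(d,roi):
    im=d["image"].astype(int);m=((im[...,2]-im[...,0]>40)).astype(np.uint8)
    y0,y1,x0,x1=roi;k=np.zeros_like(m);k[y0:y1,x0:x1]=m[y0:y1,x0:x1]
    n,l,st,c=cv2.connectedComponentsWithStats(k)
    return [(st[i,4],c[i].round(1)) for i in range(1,n) if st[i,4]>8]
def rep(d): return blue(d,(165,235,270,330))
E
python3 - <<'E'
from hd import *
for n in("scene_i","scene_l","scene_m"): print(n,rep(load(n)))
d=arm.get_image("scene");pickle.dump(d,open("pics/scene_n.pkl","wb"));print("now",rep(d))
s=d;a=np.radians(-8.6)
for z in(126,116,106,186,176,166): 
    p=np.array([491.1+32*np.cos(a),-107.5+32*np.sin(a),z]);print(z,proj(s,[p])[0])
im=d["image"][175:235,270:330,::-1];cv2.imwrite("pics/n.png",cv2.resize(im,None,fx=9,fy=9,interpolation=cv2.INTER_NEAREST))
print(arm.read_state()["contact_force"])
E
```

```text
scene_i [(np.int32(19), array([292.3, 166.5])), (np.int32(43), array([291.6, 206.1]))]
scene_l [(np.int32(14), array([293.5, 182. ])), (np.int32(16), array([292.5, 187. ])), (np.int32(43), array([291.6, 206.1]))]
scene_m [(np.int32(16), array([293.7, 188.2])), (np.int32(17), array([292.6, 193.1])), (np.int32(43), array([291.6, 210.6]))]
now [(np.int32(15), array([293.9, 190. ])), (np.int32(17), array([292.6, 195.1])), (np.int32(44), array([291.6, 212.2]))]
126 [291.1 206.6]
116 [291.2 209.6]
106 [291.3 212.5]
186 [290.6 188.3]
176 [290.7 191.4]
166 [290.8 194.5]
[-7.5  1.5 13.1]
```

View pics/n.png

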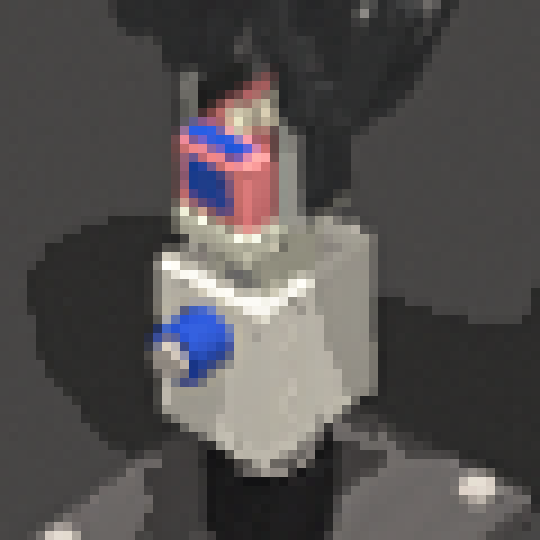

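The head is down about 20.8 mm, the model hasn't slipped in the grip, and the shoulder is still about 13 mm above the rim. I'll go on in 1 mm rows.

Call:
step_arm(series=[[0,0,-0.003,0,0,0],[0,0,-0.005,0,0,0],[0,0,-0.005,0,0,0]])

```text
clock: 15.05
position: [489.7, -108.0, 104.5]
ee_rot: [0.075, 0.997, -0.0, -0.001]
contact_force: [-6.6, 0.6, 6.7]
gripper_width: 29.3
```

```bash
cat > now.py <<'E'
from hd import *
d=arm.get_image("scene");r=rep(d);print(r)
h=[x for x in r if x[0]>30][-1][1][1]; print("head mm",(h-206.1)/.293)
print(arm.read_state()["contact_force"],arm.read_state()["position"])
E
python3 now.py
```

```text
[(np.int32(16), array([294. , 190.5])), (np.int32(20), array([293. , 195.7])), (np.int32(43), array([291.5, 209. ]))]
head mm 9.897610921501727
[-5.4  2.   7. ] [ 489.7 -108.   104.4]
```

The click happened: the force broke from 13 N to 7 N and the head sprang back to about 10 mm, level with the shoulder. I'll ease up with the head before letting go.

Call:
step_arm(series=[[0,0,0.003,0,0,0],[0,0,0.006,0,0,0],[0,0,0.009,0,0,0],[0,0,0.012,0,0,0],[0,0,0.015,0,0,0],[0,0,0.018,0,0,0],[0,0,0.018,0,0,0],[0,0,0.018,0,0,0]])

```text
clock: 15.77
position: [489.6, -108.0, 110.8]
ee_rot: [0.075, 0.997, -0.0, -0.002]
contact_force: [-5.4, -0.1, 3.4]
gripper_width: 29.2
```

```bash
python3 now.py; python3 -c "
from snap import *
snap('o',{'scene':(260,150,340,250),'top':(320,200,440,320)})"
```

```text
[(np.int32(14), array([293.9, 188.6])), (np.int32(20), array([293. , 193.7])), (np.int32(43), array([291.6, 207.1]))]
head mm 3.4129692832764507
[-5.8 -0.4  3.1] [ 489.6 -108.   110.8]
scene scale 5.0
top scale 3.3333333333333335
clock 15.817
position [ 489.638 -107.962  110.788]
ee_rot [ 0.075  0.997 -0.    -0.002]
contact_force [-5.76  -0.415  3.092]
gripper_width 29.014
```

View pics/o.png

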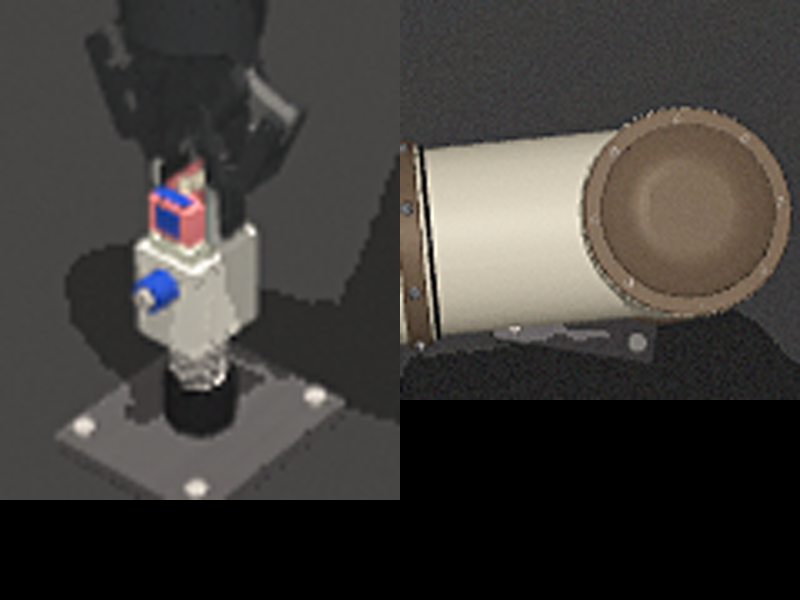

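Call:
step_arm(series=[[0,0,0.002,0,0,0],[0,0,0.004,0,0,0],[0,0,0.006,0,0,0],[0,0,0.006,0,0,0],[0,0,0.006,0,0,0]])

```text
clock: 16.33
position: [489.6, -107.9, 113.0]
ee_rot: [0.075, 0.997, -0.0, -0.002]
contact_force: [-6.2, -0.2, 2.0]
gripper_width: 28.9
```

```bash
python3 now.py
```

```text
[(np.int32(16), array([294.2, 188.1])), (np.int32(20), array([293.1, 193. ])), (np.int32(42), array([291.6, 206.4]))]
head mm 1.023890784982974
[-5.  -0.2  2.1] [ 489.6 -107.9  112.9]
```

Call:
step_arm(series=[[0,0,0,0,0,0],[0,0,0,0,0,0],[0,0,0,0,0,0],[0,0,0,0,0,0],[0,0,0,0,0,0],[0,0,0,0,0,0],[0,0,0,0,0,0],[0,0,0,0,0,0]], jaw=0.4)

```text
clock: 17.05
position: [491.4, -107.7, 113.6]
ee_rot: [0.075, 0.997, 0.0, 0.0]
contact_force: [0.9, 0.7, -0.6]
gripper_width: 59.7
```

```bash
python3 now.py; python3 -c "
from snap import *
snap('p',{'scene':(260,150,340,250),'top':(320,200,440,320)})"
```

```text
[(np.int32(14), array([293.9, 187.6])), (np.int32(20), array([293. , 192.7])), (np.int32(44), array([291.5, 206.1]))]
head mm 0.0
[-0.4 -0.3  0.4] [ 491.3 -107.7  113.6]
scene scale 5.0
top scale 3.3333333333333335
clock 17.1
position [ 491.322 -107.654  113.641]
ee_rot [0.075 0.997 0.    0.   ]
contact_force [-0.371 -0.349  0.398]
gripper_width 59.816
```

View pics/p.png

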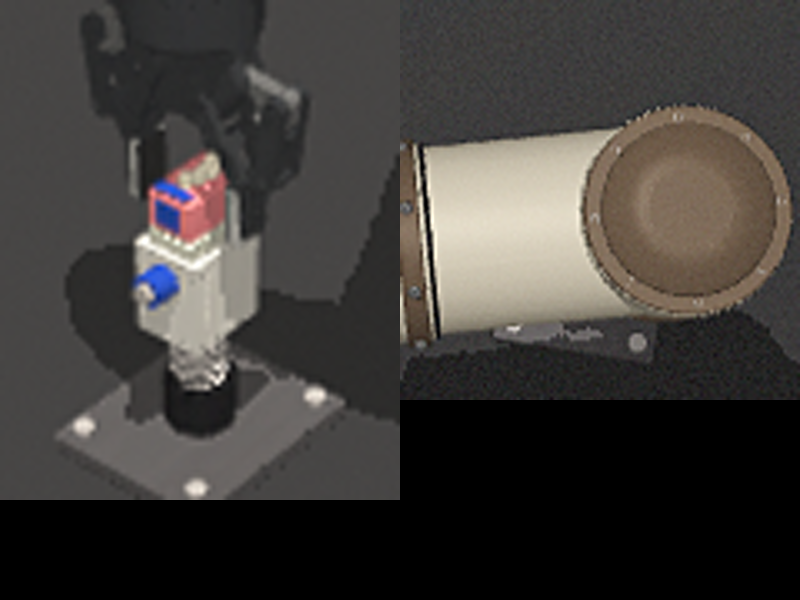

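The model is released, the head is back at 0, and the base is flush on the rim. I'll retreat straight up and then move aside for a last look.

Call:
step_arm(series=[[0,0,0.01,0,0,0],[0,0,0.03,0,0,0],[0,0,0.06,0,0,0],[0,0,0.1,0,0,0],[0,0,0.15,0,0,0],[0,0,0.2,0,0,0],[0,0,0.25,0,0,0],[0,0,0.3,0,0,0],[0,0,0.34,0,0,0],[0,0,0.37,0,0,0],[0,0,0.38,0,0,0],[0,0,0.38,0,0,0]])

```text
clock: 18.2
position: [491.8, -107.7, 267.2]
ee_rot: [0.075, 0.997, 0.0, 0.002]
contact_force: [0.6, -0.7, 0.4]
gripper_width: 59.9
```

Call:
step_arm(series=[[-0.005,-0.03,0,0,0,0],[-0.015,-0.08,0,0,0,0],[-0.03,-0.14,0,0,0,0],[-0.045,-0.21,0,0,0,0],[-0.06,-0.28,0,0,0,0],[-0.075,-0.35,0,0,0,0],[-0.09,-0.41,0,0,0,0],[-0.1,-0.46,0,0,0,0],[-0.105,-0.49,0,0,0,0],[-0.105,-0.5,0,0,0,0],[-0.105,-0.5,0,0,0,0],[-0.105,-0.5,0,0,0,0]])

```text
clock: 19.2
position: [449.2, -307.3, 265.1]
ee_rot: [0.075, 0.997, 0.0, -0.0]
contact_force: [-0.3, 0.8, -0.1]
gripper_width: 59.7
```

```bash
python3 -c "
from snap import *
snap('q',{'scene':(230,150,430,300),'top':(230,215,430,365)})
from meas import *
t=load('top_q')
im=t['image'].astype(int)
P,r=maskrect(t,pinkblue(t,(250,300,365,405)),178,5);print('pink',r)
P,r=maskrect(t,pinkblue(t,(265,300,365,405)),178,5);print('pink wo housing',r)
B=blue=None
"
```

```text
scene scale 2.0
top scale 2.0
clock 19.2
position [ 449.168 -307.281  265.147]
ee_rot [ 0.075  0.997  0.    -0.   ]
contact_force [-0.299  0.765 -0.122]
gripper_width 59.731
pink ((497.2056579589844, -107.75973510742188), (32.191158294677734, 65.0459213256836), 81.76545715332031)
pink wo housing ((487.71514892578125, -106.38630676269531), (32.191158294677734, 45.867164611816406), 81.76545715332031)
```

View pics/q.png

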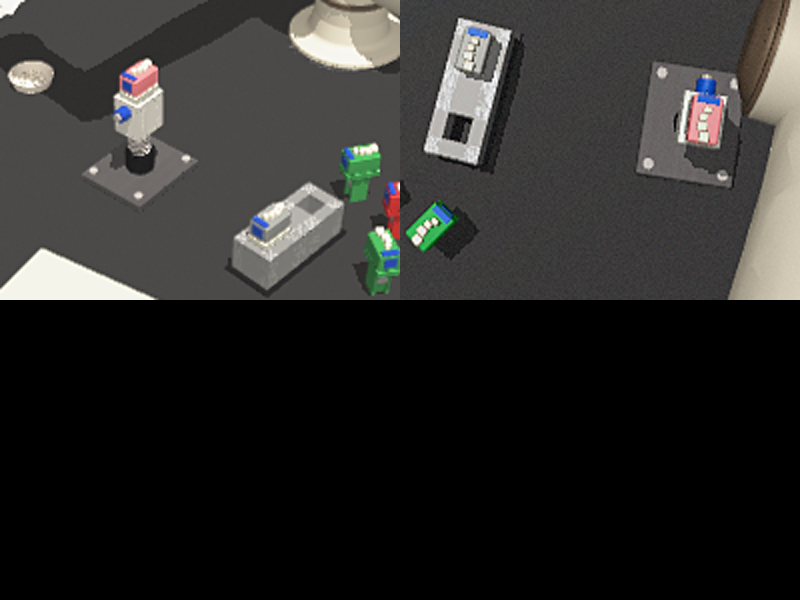

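The model sits flush and upright, with its blue end over the housing and a yaw of about -8.2° against -8.6° for the head. The grey model and dish look unmoved. Handing in.

```bash
python3 -c "
from bench import arm
print(arm.read_state()['contact_force'],arm.job_done())"
```

```text
the job is handed in; nothing more can be done
[0.06133668 0.23855186 0.52010493] None
```

The pink model is clicked home in the sprung post, with its blue end to the blue housing, and I handed the job in at about 19 s of the 54 s allowed. No verdict was reported.

**First grasp missed:** the jaws shut on nothing, just above the teeth. The camera showed the real fingertips about 37 mm behind the reported TCP. I allowed for that on the second try and gripped the model at 29 mm width.

**Fitting:**
- I held the model 25 mm into the socket before pressing.
- The push rose to about 13 N with the head down about 21 mm at the last reading before the click.
- The force then broke to 7 N and the head sprang back with the shoulder on the rim.
- I eased up to about 1 mm of head travel before letting go.

**Last checks:**
- **Head:** back to 0 mm by the camera.
- **Model:** flush and upright. Its yaw is about -8.2°, against -8.6° for the head.
- **Robot:** clear of everything, with a force reading near zero.
- **Other things:** the grey model and the dish look unmoved. I did not check the bottle, brush cup and tweezers again at the end, but the arm never worked near them.

**Unsure check:** the last camera measurement of the model's x centre cut off part of it at the housing end. It read 487.7 mm against the socket's 491.1 mm, so centring rests on that reading (3.4 mm off, limit 4 mm) and on the gripper sitting about 1.5 mm to -x while the model was seated.

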